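# Tilt the terminal stand and put the handheld terminal in it

## Task

Raise the folded-down backrest of the terminal stand on the packing bench until, let go, it stays at 40 degrees to the bench (0 would be flat, 90 upright): its hinge is stiff and springs back a bit, so let go, check, and correct it while the stand is empty. Then set the handheld terminal gently in the stand, keypad end down on the lip, screen outwards, its back flat and centred on the backrest, and leave it there with the stand still at 40 degrees. Leave the other things on the bench where they are.

Things in the scene. Friction and masses are not known exactly. Their poses are not given: they have to be found in the camera images.
- stand: the stand's fixed base, screwed to the bench: dark steel plate 8 mm thick, x -35 to +130 mm, 130 mm wide, with two ears (80 mm over their outsides, 52 mm high; 92 mm over the hinge pin). Origin on the bench straight below the hinge axis, which is parallel to y, 45 mm above the bench. x points away from the robot's side, the way the backrest folds down
- rest: the stand's white plastic backrest with two black rubber strips. Origin on the hinge axis, mid-width; x runs up it from hinge to top, y along the hinge, z out of its front face. Back plate x 8 to 150 mm, 50 mm wide, 8 mm thick (z -4 to +4), free at top and sides. The stand's angle is the elevation of this x axis above the level bench: it starts at 7 to 17 degrees and can reach 90
- rest_top (a point): point on the backrest near its top, 120 mm up from the hinge, mid-width, mid-thickness (an orange band marks the top); a place to pinch it across its 50 mm width. Hinge friction is about 0.6 Nm, some 5 N here. The hinge is also springy: moved and let go it springs back several degrees, and the terminal's weight later bends it down 1 to 3 degrees more
- rest_lip (a point): middle of the lip at the foot of the backrest, axes as the backrest. This point lies on the plate's front face (z = 4 mm of the backrest) at the lip's upper face (x = 14 mm). The lip stands out 36 mm from the plate, 50 mm wide; its outer edge is turned up 6 mm and 4 mm thick, leaving a pocket 32 mm deep for the terminal's foot
- terminal_center (a point): centre (half-way up) of the handheld terminal: black, 165 mm long, 26 mm thick, 0.2 to 0.37 kg, lying screen up. x runs towards the head (screen end, yellow bumper), z out of the screen. Keypad part 58 mm wide (x -82.5 to +27.5 mm): grasp it across this, near this point; head 70 mm wide. Standing in the stand, this point is at x 96.5, y 0, z 17 mm of the backrest
- terminal_head (a point): middle of the terminal's head end face (yellow bumper), 82.5 mm from its centre along its x
- tape_roll: amber roll of packing tape lying flat, 100 mm across, 48 mm high; bystander, origin in the middle of its underside
- dispenser: black desk tape dispenser, 150 x 62 mm, 96 mm high; bystander, origin in the middle of its underside
- box_knife: yellow box knife with steel nose lying along its x axis, 145 mm long, 24 mm wide, 23 mm high; bystander, origin in the middle of its underside
- marker: white marker with blue cap lying along its x axis, 134 mm long, 17 mm thick; bystander, origin in the middle of its underside
- carton_small: taped cardboard carton, 160 x 110 mm, 70 mm high; bystander, origin in the middle of its underside
- carton_flat: taped cardboard carton, 80 x 150 mm, 50 mm high; bystander, origin in the middle of its underside
- stapler: red stapler, 130 x 34 mm, 51 mm high; bystander, origin in the middle of its underside
Not all that is in view belongs to the job. Of the things that look like the part that bears terminal_center, the middle-sized one is meant.

How it is judged:
On the way, in this order (a step that is already met when the one before it is completed fails the run):
1. the empty backrest, let go, stays at 40 degrees (within 3) for a second (angle between rest's own z axis and vertical between 0.6458 and 0.7505 rad and contact force between each of the fingers, terminal and rest below 0.1 N and angular speed of rest below 0.2 rad/s), for 1 s.
2. the terminal stands in the stand, let go (x of terminal_center in the frame of rest between 0.092 and 0.102 m and z of terminal_center in the frame of rest between 0.013 and 0.021 m and y of terminal_center in the frame of rest between -0.012 and 0.012 m and angle between the x axis of terminal_center and the x axis of rest, either way round below 0.12 rad and angle between the z axis of terminal_center and the z axis of rest, either way round below 0.12 rad and x of terminal_head in the frame of rest above 0.15 m and angle between terminal_center's own z axis and vertical below 1.4 rad and contact force between the fingers and terminal below 0.1 N and contact force between the fingers and rest below 0.1 N), for 0.3 s.
At the end, for the whole second after the job is handed in: The terminal leans in the stand with its keypad end down on the lip (within 5 mm), screen outwards, back flat on the backrest (within 7 degrees and 4 mm), centred across it within 12 mm and in line with it within 7 degrees; the backrest stands at 40 degrees within 4 degrees; all at rest and let go (angle between rest's own z axis and vertical between 0.6283 and 0.7679 rad and x of terminal_center in the frame of rest between 0.092 and 0.102 m and z of terminal_center in the frame of rest between 0.013 and 0.021 m and y of terminal_center in the frame of rest between -0.012 and 0.012 m and angle between the x axis of terminal_center and the x axis of rest, either way round below 0.12 rad and angle between the z axis of terminal_center and the z axis of rest, either way round below 0.12 rad and x of terminal_head in the frame of rest above 0.15 m and angle between terminal_center's own z axis and vertical below 1.4 rad and angular speed of rest below 0.2 rad/s and linear speed of terminal below 0.02 m/s); the robot touches nothing.
It fails at once if the terminal is knocked or dropped into the stand (more than 40 N) (contact force between terminal and rest above 40 N).
It fails at once if a bystander is moved more than 30 mm (distance of any of tape_roll, dispenser, box_knife, marker, carton_small, carton_flat, stapler from where it was at the start of the episode above 0.03 m).
It also fails if it takes over 58 s, if anything falls off the work surface, if the arm or the gripper's body presses on something with over 40 N, if the wrist force passes 120 N, or if a joint passes its speed limit or range.

## Robot

A 6-joint arm with a two-finger parallel gripper is mounted at the origin on the work surface. World frame = base frame: x ahead of the robot, y to its left, z up, the work surface at z = 0. Lengths are in m, angles in rad, forces in N, time in s.
With the tool pointing down it reaches from about 0.325 to 0.85 m from the base axis. Payload 4.4 kg.
Tool frame: the origin (TCP) lies midway between the tips of the shut fingers; the grasp point (between the pads) lies 19 mm behind it (robot.tcp_to_grasp is the distance from the TCP to the grasp point, in m); z points along the fingers, y is the direction in which the jaws open and shut (so a half turn about z gives the same grasp; the last joint's range is limited). The gripper opens to 94 mm and grips with 3 to 60 N. Pads are 16 mm wide; open, the fingers measure 119 mm over their backs; the gripper's body (75 mm by 177 mm) begins 78 mm behind the grasp point.
Start: joints at [1.034, 0.207, 1.542, -0, 1.393, -0.15], TCP at [0.216, 0.533, 0.205] pointing down, gripper open.
Joint ranges: [-2.73, 2.73], [-0.86, 2.22], [0.23, 2.46], [-1.11, 4.25], [0.08, 2.63], [-2.82, 2.82]. Speed limits (rad/s): [2.79, 2.79, 3.14, 3.14, 3.14, 3.14].

## Interface

Orientations are given as a 3x3 rotation matrix whose columns are the frame's x, y, z axes.
In Python, from rig import robot gives the robot as it stands.
- The arm moves only by the shell command python3 -m inch 'ROWS' [FORCE]. ROWS is JSON, a list of rows, each a list of 3 entries, a list of its own where there are three numbers: the gripper command: -1 is fully open, 1 is shut, values between are in proportion, then the shift along the world's x, y, z in mm, then the turn, a rotation vector about the world's x, y, z in degrees. A call has 1 to 8 rows; each row shifts and turns the commanded pose from where the row before left it; what a row does not reach is not made up. A row lasts 1/8 s, in which the tool goes at most 62.5 mm and 10.7 degrees, less where a joint would pass 70% of its speed; a pose out of reach is approached as far as the arm can. A call is refused whole if a number of a shift passes 62.5 or a number of a turn 10.7, either way. A call with a gripper value outside its range is refused whole. The fingers move at their own pace and stop on an object; FORCE is the grip in N (left out, the last holds). Time passes only in rows, so rows that do not move let the fingers close. It gives the time, the measured TCP pose, the force and the opening at its end, in the units of the state.
- robot.state(): the state, without advancing time (a new reading comes with each control period).
- robot.grab_frame(name): name is "side" or "top" or "wrist"; returns a dict with "pixels" (420x560x3 uint8, blue, green, red), "depth" (420x560 float32, m along the optical axis (not along the pixel's ray), 0 where there is no reading), "intrinsics" (3x3 intrinsics, pixels), "k1" (the pictures are not rectified: a ray, as slopes to the right and down, at radius r is drawn at 1 + k1 r^2 times it, then the intrinsics apply), "R" (3x3) and "t" (3): a world point X has camera coordinates R X + t; the wrist camera has in their place "tool_from_camera" (4x4, takes a point from camera to tool coordinates, whose origin is the TCP and whose axes are the flange's). Camera axes: x right, y down, z forward; pixel columns grow to the right and rows downward; lengths in m; the calibration is good to about 2 mm. A picture is of the moment at which its call begins: read the wrist's pose just before it.
- robot.sign_off(): hands the job in, once; it reports no verdict.
The state is a dict: "time_s": time; "joints": joint angles; "joint_vel": joint speeds; "joint_torque": joint torques, N m; "ee_pos": TCP position; "orientation": TCP orientation; "force": force on the tool from outside, world axes, zero at the start; "wrist_torque": the same for the moment, N m; "gripper_width": finger opening in m.
Only numpy, scipy, OpenCV 4.12 (cv2) and the standard library are available. Lean on these libraries where they do the work, as an engineer would, in place of code of your own. Each camera call takes 0.05 s, during which the arm holds its last target. There are 200 camera calls.

## Working session

There is one attempt and no reset: what is moved stays moved. The work goes in short steps, Python scripts to look and compute and a shell command to move; the robot and the scene stay as the last step left them, time stands still between calls to the robot, and variables do not carry over. Pictures are saved under pics/ and viewed, about 8 in all and at most 12, crops included, and the job is handed in when it is done.

```bash
mkdir -p pics; cat > h.py <<'E'
import numpy as np, cv2
from rig import robot
def grab(n):
    s=robot.state(); f=robot.grab_frame(n)
    if n=="wrist":
        T=np.array(f["tool_from_camera"]); R=np.array(s["orientation"]); p=np.array(s["ee_pos"])
        Rc=R@T[:3,:3]; tc=R@T[:3,3]+p
    else:
        Rc=np.array(f["R"]).T; tc=-Rc@np.array(f["t"])
    K=np.array(f["intrinsics"]); h,w=f["depth"].shape
    u,v=np.meshgrid(np.arange(w),np.arange(h))
    x=(u-K[0,2])/K[0,0]; y=(v-K[1,2])/K[1,1]
    a,b=x.copy(),y.copy()
    for _ in range(10):
        g=1+f["k1"]*(a*a+b*b); a,b=x/g,y/g
    d=f["depth"]; P=np.stack([a*d,b*d,d],-1)@Rc.T+tc
    P[d==0]=np.nan
    return f["pixels"],P
def sv(n,im): cv2.imwrite("pics/"+n+".png",im)
E
python3 - <<'E'
from h import *
for n in("top","side"):
    im,P=grab(n); np.savez(n+".npz",im=im,P=P); sv(n+"0",im)
E
ls
```

```text
h.py
pics
side.npz
top.npz
```

View pics/top0.png

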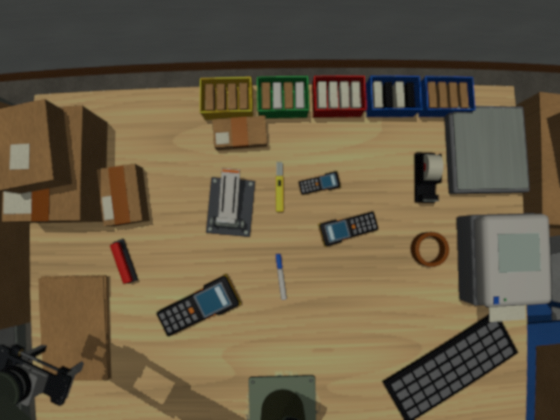

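View pics/side0.png

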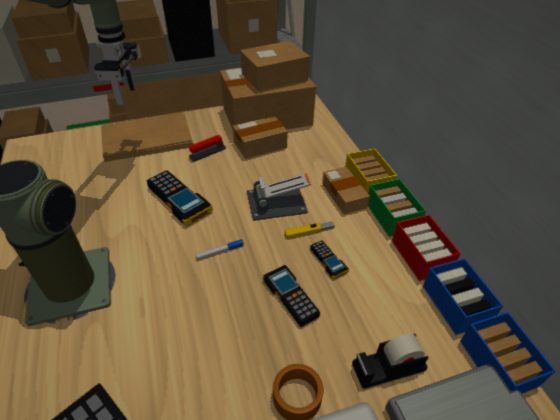

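The top view shows three terminals: a large one at (198,305), the middle-sized one at (350,228) with its screen at the left, and a small one at (320,183). The stand is at (231,205), with its folded backrest pointing up in the image (+x).

```bash
python3 - <<'E'
from h import *
d=np.load("top.npz"); im,P=d["im"],d["P"]
def reg(P,u0,u1,v0,v1): return P[v0:v1,u0:u1].reshape(-1,3), im[v0:v1,u0:u1].reshape(-1,3).astype(int)
print("bench z",np.nanmedian(P[300:340,330:370,2]))
for nm,b in dict(mid=(312,385,203,252),small=(295,345,168,198),big=(150,245,270,340)).items():
    q,c=reg(P,*b); m=(q[:,2]>.012)&(q[:,2]<.05); q=q[m]
    r=cv2.minAreaRect((q[:,:2]*1000).astype(np.float32)); print(nm,m.sum(),r,np.percentile(q[:,2],[10,50,90]))
# stand
q,c=reg(P,200,262,160,242)
m=(q[:,2]>.004)&(q[:,2]<.02)
print("base",cv2.minAreaRect((q[m][:,:2]*1000).astype(np.float32)))
m=(q[:,2]>.03)&(q[:,2]<.12)
print("up",m.sum(),cv2.minAreaRect((q[m][:,:2]*1000).astype(np.float32)))
for n in("top","side"):
    d=np.load(n+".npz"); im,P=d["im"],d["P"]
    b=(200,262,160,242) if n=="top" else (245,315,165,220)
    q,c=reg(P,*b)
    w=(c.min(1)>115)&(q[:,2]>.02); qq=q[w]; print(n,"white",w.sum())
    cc=qq.mean(0); U,S,V=np.linalg.svd(qq-cc); print(cc,S/np.sqrt(len(qq)),V)
    o=(c[:,2]>c[:,0]+60)&(c[:,2]>120)&(q[:,2]>.04); print("orange",o.sum(),np.nanmean(q[o],0))
    sv(n+"c",cv2.resize(im[b[2]:b[3],b[0]:b[1]],None,fx=6,fy=6))
    for z in (.01,.03,.05,.07,.09): 
        m=(q[:,2]>z)&(q[:,2]<z+.02); print(z,m.sum(),q[m].min(0).round(3) if m.any() else'',q[m].max(0).round(3) if m.any() else '')
E
```

```text
bench z 0.00044855960290224317
mid 1274 ((519.0820922851562, -201.0455322265625), (70.46588897705078, 167.5537567138672), 14.172314643859863) [0.02311792 0.02663257 0.02943779]
small 619 ((648.3282470703125, -120.76658630371094), (47.71406173706055, 119.40546417236328), 10.763659477233887) [0.01621338 0.01903583 0.02189199]
big 2527 ((303.3716125488281, 230.75927734375), (97.76728820800781, 231.0467529296875), 25.78728485107422) [0.03236689 0.03659393 0.0396667 ]
base ((604.3639526367188, 135.82044982910156), (177.4845428466797, 235.9675750732422), 88.89791870117188)
up 1174 ((604.9243774414062, 135.97119140625), (90.40632629394531, 158.4401397705078), 84.3936996459961)
top white 497
[0.60095603 0.13507938 0.06882452] [0.04286314 0.01144836 0.0107798 ] [[-0.99243145  0.11170012 -0.0510186 ]
 [ 0.08894739  0.36742791 -0.9257889 ]
 [-0.08466507 -0.92332    -0.37458244]]
orange 52 [0.67868793 0.12645824 0.08053713]
0.01 377 [0.503 0.066 0.01 ] [0.669 0.201 0.029]
0.03 42 [0.523 0.096 0.034] [0.56  0.185 0.05 ]
0.05 685 [0.523 0.098 0.05 ] [0.654 0.187 0.07 ]
0.07 438 [0.538 0.1   0.07 ] [0.683 0.163 0.09 ]
0.09 9 [0.544 0.124 0.09 ] [0.55  0.162 0.094]
side white 308
[0.6015323  0.13305523 0.06719759] [0.04174917 0.01234987 0.01028914] [[-0.99182738  0.11033657 -0.0640647 ]
 [ 0.10995722  0.9938916   0.00942821]
 [ 0.06471364  0.00230679 -0.99790121]]
orange 33 [0.67726012 0.12723868 0.07925706]
0.01 126 [0.505 0.066 0.01 ] [0.663 0.2   0.03 ]
0.03 83 [0.517 0.093 0.03 ] [0.566 0.182 0.05 ]
0.05 515 [0.518 0.093 0.05 ] [0.667 0.189 0.07 ]
0.07 256 [0.534 0.1   0.07 ] [0.683 0.166 0.089]
0.09 0
```

View pics/sidec.png

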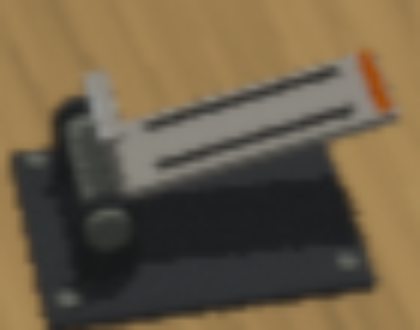

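```bash
cat >> h.py <<'E'
from scipy.optimize import least_squares
def basefit():
    out=[]
    for n,b in (("top",(200,262,160,242)),("side",(240,315,165,225))):
        d=np.load(n+".npz"); im,P=d["im"],d["P"]
        m=(P[...,2]>.004)&(P[...,2]<.016)&(im.max(-1)<90); M=np.zeros(m.shape,bool); M[b[2]:b[3],b[0]:b[1]]=1
        m&=M; k,l,st,_=cv2.connectedComponentsWithStats(m.astype(np.uint8)); j=1+st[1:,4].argmax()
        q=P[m]
        r=cv2.minAreaRect((q[:,:2]*1000).astype(np.float32)); out.append((n,len(q),r))
    return out
E
python3 - <<'E'
from h import *
for r in basefit(): print(r)
for n,b in (("top",(200,262,160,242)),("side",(240,315,165,225))):
    d=np.load(n+".npz"); im,P=d["im"],d["P"]
    q=P[b[2]:b[3],b[0]:b[1]].reshape(-1,3); c=im[b[2]:b[3],b[0]:b[1]].reshape(-1,3)
    m=(q[:,0]>.585)&(q[:,2]>.045)&(q[:,2]<.1); q=q[m]
    A=np.c_[q[:,:2],np.ones(len(q))]; w=np.ones(len(q),bool)
    for _ in range(5):
        k=np.linalg.lstsq(A[w],q[w,2],rcond=None)[0]; w=abs(A@k-q[:,2])<.006
    print(n,w.sum(),"tilt",np.degrees(np.arctan(np.hypot(*k[:2]))),"dir",np.degrees(np.arctan2(k[1],k[0])),cv2.minAreaRect((q[w][:,:2]*1000).astype(np.float32)), "z at .65,.13",k@[.65,.13,1])
# terminal detail: edges head/keypad, yellow bumper
for n,b in (("top",(312,385,203,252)),("side",(255,330,255,330))):
    d=np.load(n+".npz"); im,P=d["im"],d["P"]
    q=P[b[2]:b[3],b[0]:b[1]].reshape(-1,3); m=(q[:,2]>.013)&(q[:,2]<.05)
    c=im[b[2]:b[3],b[0]:b[1]].reshape(-1,3).astype(int)
    print(n,cv2.minAreaRect((q[m][:,:2]*1000).astype(np.float32)))
    y=(c[:,2]>c[:,0]+50)&(c[:,1]>80)&m; print(y.sum(),q[y].mean(0))
E
```

```text
('top', 1348, ((586.7342529296875, 136.33840942382812), (127.00361633300781, 163.96978759765625), 83.64830017089844))
('side', 1079, ((583.7974853515625, 133.14276123046875), (130.15992736816406, 162.3033905029297), 83.70870971679688))
top 671 tilt 12.589182255779548 dir -6.531505338610602 ((633.7486572265625, 130.07937622070312), (50.66138458251953, 100.07501983642578), 83.51065826416016) z at .65,.13 0.07409451802360979
side 427 tilt 12.493698180858082 dir 0.4916937287913897 ((632.9224243164062, 130.90647888183594), (54.61946487426758, 98.18254089355469), 84.88243103027344) z at .65,.13 0.07305354367845307
top ((519.0820922851562, -201.0455322265625), (70.46588897705078, 167.5537567138672), 14.172314643859863)
22 [ 0.51370469 -0.1353556   0.01905918]
side ((571.2830200195312, -189.73504638671875), (187.19467163085938, 166.6255645751953), 12.846163749694824)
9 [ 0.48824734 -0.12578155  0.0217196 ]
```

```bash
cat >> h.py <<'E'
YAW=np.radians(-6.35); H=np.array([.5381,.1399,.045])
EX=np.array([np.cos(YAW),np.sin(YAW),0]); EY=np.array([-EX[1],EX[0],0])
def restR(th):
    t=np.radians(th); x=EX*np.cos(t)+np.array([0,0,np.sin(t)]); return np.c_[x,EY,np.cross(x,EY)]
def angle(n,lo=.06,hi=.145,im_P=None):
    im,P=im_P or grab(n); q=P.reshape(-1,3); q=q[np.isfinite(q).all(1)]-H
    a,y,z=q@EX,q@EY,q[:,2]; r=np.hypot(a,z); m=(abs(y)<.02)&(a>.02)&(z>.005)&(r>lo)&(r<hi)&(np.arctan2(z,a)<1.5); a,z=a[m],z[m]
    best=None
    for th in np.arange(5,70,.25):
        t=np.radians(th); e=abs(-a*np.sin(t)+z*np.cos(t)-.004); k=(e<.004).sum()
        if best is None or k>best[0]: best=(k,th,e<.004)
    w=best[2]; p=np.polyfit(a[w],z[w],1)
    return best[0],best[1],"free",np.degrees(np.arctan(p[0])).round(2),"off mm",round(1000*p[1]*np.cos(np.arctan(p[0])),1)
def delta(p,R):
    s=robot.state(); from scipy.spatial.transform import Rotation as Q
    print("shift mm",(1000*(np.array(p)-s["ee_pos"])).round(1),"turn deg",np.degrees(Q.from_matrix(R@np.array(s["orientation"]).T).as_rotvec()).round(2))
E
python3 - <<'E'
from h import *
s=robot.state(); print(np.array(s["orientation"]).round(3),s["ee_pos"])
for n in("top","side"):
    d=np.load(n+".npz"); print(angle(n,im_P=(d["im"],d["P"])))
th=12.5; R=restR(th)
for sg in(1,-1):
    T=np.c_[np.cross(sg*EY,-R[:,2]),sg*EY,-R[:,2]]
    g=H+R@[.12,0,0]; print(sg); delta(g-R[:,2]*.019,T); delta(g-R[:,2]*.019+.08*R[:,2],T)
E
```

```text
[[-0.927  0.376 -0.001]
 [ 0.376  0.927 -0.002]
 [ 0.    -0.002 -1.   ]] [0.21602097 0.53209229 0.20441254]
(np.int64(439), np.float64(12.5), 'free', np.float64(12.51), 'off mm', np.float64(4.2))
(np.int64(272), np.float64(12.25), 'free', np.float64(12.31), 'off mm', np.float64(3.7))
1
shift mm [ 442.6 -405.6 -152. ] turn deg [ -2.97 -12.2   15.7 ]
shift mm [ 425.4 -403.7  -73.9] turn deg [ -2.97 -12.2   15.7 ]
-1
shift mm [ 442.6 -405.6 -152. ] turn deg [  17.44   -4.6  -163.36]
shift mm [ 425.4 -403.7  -73.9] turn deg [  17.44   -4.6  -163.36]
```

```bash
python3 -m inch '[[-1,[38,-36,-5],[0,-1,1.4]],[-1,[38,-36,-5],[-0.3,-1.1,1.4]],[-1,[38,-36,-5],[-0.3,-1.1,1.4]],[-1,[38,-36,-5],[-0.3,-1.1,1.4]],[-1,[38,-36,-5],[-0.3,-1.1,1.4]],[-1,[38,-36,-5],[-0.3,-1.1,1.4]],[-1,[38,-36,-5],[-0.3,-1.1,1.4]],[-1,[38,-36,-5],[-0.3,-1.1,1.4]]]'
python3 -m inch '[[-1,[38,-36,-5],[-0.3,-1.1,1.4]],[-1,[38,-36,-5],[-0.3,-1.1,1.4]],[-1,[38,-36,-5],[-0.3,-1.1,1.4]],[-1,[0,0,0],[0,0,0]]]'
python3 - <<'E'
from h import *
R=restR(12.5); T=np.c_[np.cross(EY,-R[:,2]),EY,-R[:,2]]
g=H+R@[.12,0,0]; delta(g-R[:,2]*.019,T)
im,P=grab("wrist"); sv("w1",im); np.savez("w1.npz",im=im,P=P); print(angle("",im_P=(im,P)))
E
```

```text
time_s: 1.1
ee_pos: [0.5211, 0.2434, 0.1648]
orientation: [[-0.97, 0.187, 0.153], [0.186, 0.982, -0.022], [-0.155, 0.007, -0.988]]
force: [1.2, -0.6, 0.3]
gripper_width: 0.0938
time_s: 1.6
ee_pos: [0.6355, 0.1337, 0.1492]
orientation: [[-0.97, 0.12, 0.21], [0.117, 0.993, -0.025], [-0.212, 0.0, -0.977]]
force: [-0.6, -0.2, -0.4]
gripper_width: 0.0936
shift mm [ 23.1  -7.2 -96.8] turn deg [-0.04 -0.27  0.52]
(np.int64(6380), np.float64(11.75), 'free', np.float64(12.44), 'off mm', np.float64(3.6))
```

View pics/w1.png

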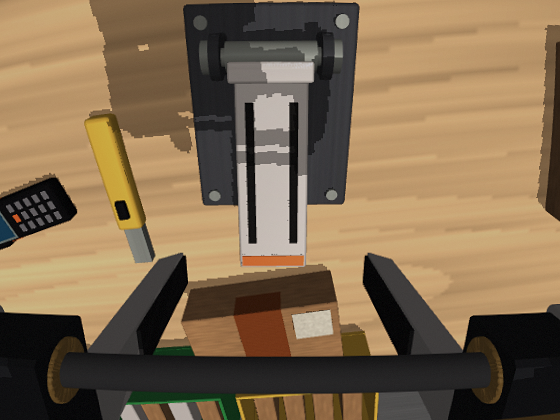

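The wrist view shows the rest centred at about (272,180), its orange band at (272,261), the hinge at (268,52), and the carton beyond it at (265,310).

```bash
python3 - <<'E'
from h import *
d=np.load("w1.npz"); im,P=d["im"].astype(int),d["P"]
q=P-H; a,y,z=q@EX,q@EY,q[...,2]
R=restR(12.5); L=q@R
m=(L[...,0]>.06)&(L[...,0]<.16)&(abs(L[...,2]-.004)<.005)
for lo in(.06,.08,.1,.12):
    k=m&(L[...,0]>lo)&(L[...,0]<lo+.02); print(lo,np.percentile(L[k][:,1],[1,99]).round(4))
print("top",np.percentile(L[m][:,0],99.5), "lip y", )
k=(L[...,0]>0)&(L[...,0]<.03)&(L[...,2]>.03)&(L[...,2]<.05); print(np.percentile(L[k],[2,98],axis=0).round(4))
b=(z>-.04)&(z<-.03)&(abs(y)<.08)&(a<.15)&(a>-.06); print("base y",np.percentile(y[b],[1,99]),np.percentile(a[b],[1,99]))
c=P[290:350,190:330].reshape(-1,3); c=c[(c[:,2]>.04)&(c[:,2]<.07)]; print("carton",np.percentile(c,[2,98],axis=0).round(3))
E
```

```text
0.06 [-0.0208  0.0283]
0.08 [-0.0208  0.0279]
0.1 [-0.0208  0.0283]
0.12 [-0.0208  0.0278]
top 0.14959857338484103 lip y
[[ 0.0095 -0.02    0.0376]
 [ 0.021   0.0277  0.0407]]
base y [-0.05980646  0.06752808] [-0.03306617  0.12700771]
carton [[0.753 0.038 0.041]
 [0.808 0.168 0.051]]
```

```bash
sed -i 's/H=np.array(\[.5381,.1399/H=np.array([.5384,.1424/' h.py
python3 -m inch '[[-1,[6,-1,-25],[0,0,0.2]],[-1,[6,-1,-24],[0,0,0.2]],[-1,[6,-1,-24],[0,-0.2,0.1]],[-1,[5,-1,-23],[0,0,0]],[-1,[0,0,0],[0,0,0]]]'
python3 - <<'E'
from h import *
def tcp(t): R=restR(t); return H+R@[.12,0,-.019]
R=restR(12.5); T=np.c_[np.cross(EY,-R[:,2]),EY,-R[:,2]]; delta(tcp(12.5),T)
ts=12.5+np.arange(9)*4.25; p=[tcp(t) for t in ts]; print(ts,(np.diff(p,axis=0)*1000).round(1))
E
```

```text
time_s: 2.28
ee_pos: [0.6544, 0.1338, 0.0517]
orientation: [[-0.972, 0.105, 0.21], [0.103, 0.994, -0.022], [-0.211, 0.0, -0.978]]
force: [0.0, 0.6, -0.7]
gripper_width: 0.0938
shift mm [ 4.6 -4.8  0.7] turn deg [-0.06 -0.34 -0.31]
[12.5  16.75 21.   25.25 29.5  33.75 38.   42.25 46.5 ] [[-0.9  0.1  9. ]
 [-1.5  0.2  8.9]
 [-2.2  0.2  8.7]
 [-2.8  0.3  8.6]
 [-3.4  0.4  8.3]
 [-4.   0.5  8. ]
 [-4.6  0.5  7.7]
 [-5.2  0.6  7.3]]
```

```bash

python3 -m inch '[[-1,[4,-5,0],[0,0,-0.3]],[-1,[0,0,0],[0,0,0]]]'
python3 -m inch '[[1,[0,0,0],[0,0,0]],[1,[0,0,0],[0,0,0]],[1,[0,0,0],[0,0,0]],[1,[0,0,0],[0,0,0]]]' 30
```

```text
time_s: 2.52
ee_pos: [0.6627, 0.1279, 0.0563]
orientation: [[-0.97, 0.112, 0.218], [0.109, 0.994, -0.023], [-0.219, 0.002, -0.976]]
force: [0.5, -0.4, -0.1]
gripper_width: 0.0936
time_s: 3.02
ee_pos: [0.6613, 0.1278, 0.0544]
orientation: [[-0.97, 0.112, 0.215], [0.109, 0.994, -0.023], [-0.216, 0.001, -0.976]]
force: [0.2, 0.1, -0.1]
gripper_width: 0.0572
```

```bash

python3 -m inch '[[1,[0,0,0],[0,0,0]],[1,[0,0,0],[0,0,0]],[1,[0,0,0],[0,0,0]]]' 30
```

```text
time_s: 3.4
ee_pos: [0.6614, 0.128, 0.0545]
orientation: [[-0.97, 0.112, 0.215], [0.109, 0.994, -0.023], [-0.217, 0.002, -0.976]]
force: [0.5, 2.7, 0.0]
gripper_width: 0.0494
```

Gripped. Raise it along the arc.

```bash

python3 -m inch '[[1,[-1,0,9],[-0.5,-4.2,0]],[1,[-1.5,0.2,9],[-0.5,-4.2,0]],[1,[-2.2,0.2,8.7],[-0.5,-4.2,0]],[1,[-2.8,0.3,8.6],[-0.5,-4.2,0]],[1,[-3.4,0.4,8.3],[-0.5,-4.2,0]],[1,[-4,0.5,8],[-0.5,-4.2,0]],[1,[-4.6,0.5,7.7],[-0.5,-4.2,0]],[1,[-5.2,0.6,7.3],[-0.5,-4.2,0]]]'
python3 -m inch '[[1,[0,0,0],[0,0,0]],[1,[0,0,0],[0,0,0]]]'
python3 - <<'E'
from h import *
print(angle("top"),angle("side"),angle("wrist"))
E
```

```text
time_s: 4.4
ee_pos: [0.6373, 0.1305, 0.1194]
orientation: [[-0.695, 0.113, 0.71], [0.078, 0.994, -0.082], [-0.715, -0.001, -0.699]]
force: [5.1, 1.9, -4.9]
gripper_width: 0.0497
time_s: 4.65
ee_pos: [0.6376, 0.1301, 0.1192]
orientation: [[-0.696, 0.114, 0.709], [0.078, 0.993, -0.083], [-0.714, -0.003, -0.7]]
force: [2.5, 4.8, -4.4]
gripper_width: 0.0496
(np.int64(323), np.float64(44.25), 'free', np.float64(44.93), 'off mm', np.float64(3.0)) (np.int64(165), np.float64(45.0), 'free', np.float64(44.67), 'off mm', np.float64(4.8)) (np.int64(15179), np.float64(44.0), 'free', np.float64(44.64), 'off mm', np.float64(3.5))
```

```bash

python3 -m inch '[[0.2,[0,0,0],[0,0,0]],[-0.2,[0,0,0],[0,0,0]],[-0.2,[0,0,0],[0,0,0]],[-0.2,[0,0,0],[0,0,0]]]'
python3 - <<'E'
from h import *
print(angle("top"),angle("side"),angle("wrist"))
E
```

```text
time_s: 5.3
ee_pos: [0.6382, 0.1286, 0.1202]
orientation: [[-0.695, 0.116, 0.709], [0.077, 0.993, -0.086], [-0.715, -0.005, -0.7]]
force: [0.2, -0.2, -0.4]
gripper_width: 0.0562
(np.int64(349), np.float64(38.25), 'free', np.float64(38.9), 'off mm', np.float64(2.5)) (np.int64(175), np.float64(38.5), 'free', np.float64(38.16), 'off mm', np.float64(4.8)) (np.int64(13055), np.float64(37.5), 'free', np.float64(38.4), 'off mm', np.float64(3.5))
```

```bash

python3 -m inch '[[-0.2,[3.8,-0.4,-5.6],[0.3,3.1,0]],[-0.2,[3.5,-0.4,-5.8],[0.3,3.1,0]],[1,[0,0,0],[0,0,0]],[1,[0,0,0],[0,0,0]],[1,[0,0,0],[0,0,0]],[1,[0,0,0],[0,0,0]]]' 30
python3 -m inch '[[1,[-3.3,0.4,5.9],[-0.3,-3.2,0]],[1,[-3.7,0.4,5.7],[-0.3,-3.2,0]],[1,[-4,0.4,5.4],[-0.3,-3.2,0]],[1,[0,0,0],[0,0,0]],[1,[0,0,0],[0,0,0]]]'
python3 - <<'E'
from h import *
print(angle("top"),angle("side"),angle("wrist"))
E
python3 -m inch '[[0.2,[0,0,0],[0,0,0]],[-0.2,[0,0,0],[0,0,0]],[-0.2,[0,0,0],[0,0,0]],[-0.2,[0,0,0],[0,0,0]]]'
python3 - <<'E'
from h import *
print(angle("top"),angle("side"),angle("wrist"))
E
```

```text
time_s: 6.2
ee_pos: [0.6468, 0.1291, 0.1104]
orientation: [[-0.766, 0.113, 0.633], [0.084, 0.994, -0.076], [-0.638, -0.005, -0.77]]
force: [4.2, 1.5, 3.5]
gripper_width: 0.0492
time_s: 6.82
ee_pos: [0.6326, 0.1298, 0.129]
orientation: [[-0.665, 0.111, 0.738], [0.075, 0.994, -0.082], [-0.743, 0.001, -0.67]]
force: [4.1, 6.2, -6.4]
gripper_width: 0.0494
(np.int64(317), np.float64(48.5), 'free', np.float64(49.6), 'off mm', np.float64(2.5)) (np.int64(158), np.float64(49.25), 'free', np.float64(49.1), 'off mm', np.float64(5.3)) (np.int64(15341), np.float64(48.5), 'free', np.float64(49.24), 'off mm', np.float64(3.5))
time_s: 7.48
ee_pos: [0.6343, 0.1279, 0.1311]
orientation: [[-0.663, 0.113, 0.74], [0.074, 0.994, -0.086], [-0.745, -0.002, -0.667]]
force: [-0.1, 0.7, -0.0]
gripper_width: 0.0566
(np.int64(370), np.float64(43.25), 'free', np.float64(43.89), 'off mm', np.float64(2.6)) (np.int64(173), np.float64(43.75), 'free', np.float64(43.38), 'off mm', np.float64(4.8)) (np.int64(13578), np.float64(42.5), 'free', np.float64(43.43), 'off mm', np.float64(3.4))
```

```bash

python3 -m inch '[[-0.2,[3.3,-0.3,-4.2],[0.3,2.5,0]],[-0.2,[3.1,-0.3,-4.4],[0.3,2.5,0]],[1,[0,0,0],[0,0,0]],[1,[0,0,0],[0,0,0]],[1,[0,0,0],[0,0,0]],[1,[0,0,0],[0,0,0]]]' 30
python3 -m inch '[[1,[4.5,-0.5,-7.1],[0.4,3.9,0]],[1,[4,-0.4,-7.4],[0.4,3.9,0]],[1,[0,0,0],[0,0,0]],[1,[0,0,0],[0,0,0]]]'
python3 - <<'E'
from h import *
print(angle("side"),angle("wrist"))
E
```

```text
time_s: 8.38
ee_pos: [0.6432, 0.1287, 0.1255]
orientation: [[-0.722, 0.111, 0.683], [0.081, 0.994, -0.076], [-0.687, 0.001, -0.726]]
force: [4.5, 2.8, 2.5]
gripper_width: 0.0496
time_s: 8.88
ee_pos: [0.6524, 0.1276, 0.1116]
orientation: [[-0.806, 0.112, 0.581], [0.091, 0.994, -0.065], [-0.584, -0.0, -0.812]]
force: [4.0, 3.7, 6.1]
gripper_width: 0.0497
(np.int64(190), np.float64(36.0), 'free', np.float64(35.68), 'off mm', np.float64(5.1)) (np.int64(15307), np.float64(35.5), 'free', np.float64(36.1), 'off mm', np.float64(3.5))
```

```bash

python3 -m inch '[[0.2,[0,0,0],[0,0,0]],[-0.2,[0,0,0],[0,0,0]],[-0.2,[0,0,0],[0,0,0]],[-0.2,[0,0,0],[0,0,0]]]'
python3 - <<'E'
from h import *
print(angle("top"),angle("side"),angle("wrist"))
E
```

```text
time_s: 9.48
ee_pos: [0.6479, 0.1264, 0.1067]
orientation: [[-0.813, 0.113, 0.571], [0.09, 0.994, -0.068], [-0.575, -0.004, -0.818]]
force: [-0.0, 0.3, 0.4]
gripper_width: 0.0566
(np.int64(217), np.float64(39.25), 'free', np.float64(40.96), 'off mm', np.float64(1.1)) (np.int64(131), np.float64(39.75), 'free', np.float64(39.86), 'off mm', np.float64(4.6)) (np.int64(16675), np.float64(39.25), 'free', np.float64(40.09), 'off mm', np.float64(3.5))
```

```bash

python3 -m inch '[[-0.2,[-2.2,0.3,4.2],[-0.2,-2.2,0]],[-0.2,[-2.4,0.3,4.1],[-0.2,-2.2,0]],[1,[0,0,0],[0,0,0]],[1,[0,0,0],[0,0,0]],[1,[0,0,0],[0,0,0]],[1,[0,0,0],[0,0,0]]]' 30
python3 -m inch '[[1,[-4.3,0.5,6.6],[-0.4,-3.7,0]],[1,[-4.7,0.5,6.3],[-0.4,-3.7,0]],[1,[0,0,0],[0,0,0]],[1,[0,0,0],[0,0,0]]]'
python3 - <<'E'
from h import *
print(angle("side"),angle("wrist"))
E
```

```text
time_s: 10.38
ee_pos: [0.6446, 0.1278, 0.116]
orientation: [[-0.766, 0.113, 0.633], [0.087, 0.994, -0.072], [-0.638, -0.0, -0.77]]
force: [-2.1, 5.1, -2.9]
gripper_width: 0.0495
time_s: 10.88
ee_pos: [0.6362, 0.1285, 0.1275]
orientation: [[-0.683, 0.113, 0.722], [0.078, 0.994, -0.082], [-0.726, 0.0, -0.687]]
force: [-0.2, 5.0, -7.2]
gripper_width: 0.05
(np.int64(171), np.float64(47.25), 'free', np.float64(46.72), 'off mm', np.float64(5.1)) (np.int64(15225), np.float64(46.0), 'free', np.float64(46.91), 'off mm', np.float64(3.5))
```

```bash

python3 -m inch '[[0,[0,0,0],[0,0,0]],[-1,[0,0,0],[0,0,0]],[-1,[0,0,0],[0,0,0]],[-1,[0,0,0],[0,0,0]],[-1,[0,0,0],[0,0,0]],[-1,[0,0,0],[0,0,0]]]'
python3 - <<'E'
from h import *
print(angle("top"),angle("side"),angle("wrist"))
E
python3 -m inch '[[-1,[-15,2,14],[0,0,0]],[-1,[-20,2,20],[0,0,0]],[-1,[-20,2,20],[0,0,0]],[-1,[-20,2,20],[0,0,0]],[-1,[0,0,30],[0,0,0]]]'
python3 - <<'E'
from h import *
print(angle("top"),angle("side"),angle("wrist"))
for n,b in (("top",(312,385,203,252)),):
    im,P=grab(n); q=P[b[2]:b[3],b[0]:b[1]].reshape(-1,3); m=(q[:,2]>.012)&(q[:,2]<.05)
    print(cv2.minAreaRect((q[m][:,:2]*1000).astype(np.float32)))
from math import radians as r
y=r(14.2); Y=np.array([np.cos(y),np.sin(y),0]); Z=np.array([0,0,-1.]); T=np.c_[np.cross(Y,Z),Y,Z]
print(robot.state()["joints"]); delta([.519,-.201,.15],T)
E
```

```text
time_s: 11.72
ee_pos: [0.6373, 0.1276, 0.1297]
orientation: [[-0.68, 0.114, 0.724], [0.078, 0.993, -0.084], [-0.729, -0.001, -0.684]]
force: [-0.8, -0.6, 0.3]
gripper_width: 0.0932
(np.int64(358), np.float64(40.5), 'free', np.float64(41.21), 'off mm', np.float64(2.4)) (np.int64(177), np.float64(41.0), 'free', np.float64(40.46), 'off mm', np.float64(5.0)) (np.int64(13230), np.float64(39.75), 'free', np.float64(40.72), 'off mm', np.float64(3.4))
time_s: 12.5
ee_pos: [0.5599, 0.1359, 0.2321]
orientation: [[-0.683, 0.113, 0.722], [0.076, 0.994, -0.083], [-0.727, -0.002, -0.687]]
force: [-0.2, -0.3, -0.0]
gripper_width: 0.0941
(np.int64(386), np.float64(40.5), 'free', np.float64(41.21), 'off mm', np.float64(2.6)) (np.int64(249), np.float64(40.75), 'free', np.float64(40.62), 'off mm', np.float64(4.7)) (np.int64(5243), np.float64(40.0), 'free', np.float64(40.75), 'off mm', np.float64(3.4))
((519.341552734375, -201.20423889160156), (70.24661254882812, 167.77491760253906), 14.248202323913574)
[ 0.23627699 -0.20382367  2.12699243 -0.55434592  0.49698039 -0.82738668]
shift mm [ -43.4 -336.8  -83.8] turn deg [ 32.73  37.38 -65.15]
```

```bash

python3 -m inch '[[-1,[-5,-42,-5],[4.1,4.7,-8.1]],[-1,[-5,-42,-5],[4.1,4.7,-8.1]],[-1,[-5,-42,-5],[4.1,4.7,-8.1]],[-1,[-5,-42,-5],[4.1,4.7,-8.1]],[-1,[-5,-42,-5],[4.1,4.7,-8.1]],[-1,[-5,-42,-5],[4.1,4.7,-8.1]],[-1,[-5,-42,-5],[4.1,4.7,-8.1]],[-1,[-5,-42,-5],[4.1,4.7,-8.1]]]'
python3 -m inch '[[-1,[0,0,0],[0,0,0]],[-1,[0,0,0],[0,0,0]]]'
python3 - <<'E'
from h import *
y=np.radians(14.2); Y=np.array([np.cos(y),np.sin(y),0]); Z=np.array([0,0,-1.]); T=np.c_[np.cross(Y,Z),Y,Z]
print(robot.state()["joints"]); delta([.519,-.201,.15],T)
im,P=grab("wrist"); q=P.reshape(-1,3); m=(q[:,2]>.013)&(q[:,2]<.035)&(np.hypot(q[:,0]-.519,q[:,1]+.201)<.1)
print(m.sum(),cv2.minAreaRect((q[m][:,:2]*1000).astype(np.float32)))
sv("w2",im); np.savez("w2.npz",im=im,P=P)
E
```

```text
time_s: 13.7
ee_pos: [0.5211, -0.2014, 0.1911]
orientation: [[-0.245, 0.969, -0.006], [0.969, 0.245, 0.008], [0.009, -0.004, -1.0]]
force: [0.5, -0.1, 0.5]
gripper_width: 0.0943
time_s: 13.95
ee_pos: [0.5211, -0.1997, 0.1912]
orientation: [[-0.251, 0.968, -0.004], [0.968, 0.251, 0.007], [0.007, -0.002, -1.0]]
force: [0.1, 0.5, 0.5]
gripper_width: 0.0939
[-0.52339235  0.1871545   1.59482055  0.00394787  1.36629244 -0.77752948]
shift mm [ -2.1  -1.3 -41.2] turn deg [-0.38 -0.22 -0.31]
10532 ((517.6494140625, -199.79306030273438), (69.96205139160156, 164.26699829101562), 13.28337574005127)
```

View pics/w2.png

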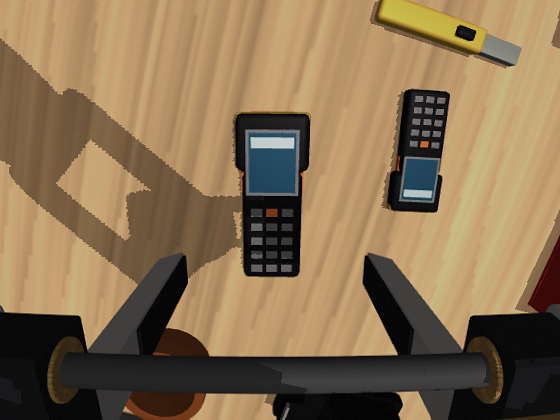

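```bash

python3 -m inch '[[-1,[-1,0,-40],[-0.4,-0.2,-0.7]],[-1,[-1,0,-40],[0,0,0]],[-1,[-1,0,-40],[0,0,0]],[-1,[0,0,-30],[0,0,0]],[-1,[0,0,-20],[0,0,0]],[-1,[0,0,-10],[0,0,0]],[-1,[0,0,0],[0,0,0]],[-1,[0,0,0],[0,0,0]]]'
```

```text
time_s: 15.0
ee_pos: [0.5202, -0.2002, 0.0147]
orientation: [[-0.24, 0.971, 0.005], [0.971, 0.24, -0.003], [-0.004, 0.004, -1.0]]
force: [0.5, 0.4, 0.1]
gripper_width: 0.0942
```

```bash

python3 -m inch '[[-1,[-2,0,-5],[0,0.2,0]],[-1,[0,0,-4],[0,0,0]],[-1,[0,0,0],[0,0,0]]]'
python3 -m inch '[[1,[0,0,0],[0,0,0]],[1,[0,0,0],[0,0,0]],[1,[0,0,0],[0,0,0]],[1,[0,0,0],[0,0,0]],[1,[0,0,0],[0,0,0]],[1,[0,0,0],[0,0,0]],[1,[0,0,0],[0,0,0]]]' 30
python3 -m inch '[[1,[0,0,10],[0,0,0]],[1,[0,0,40],[0,0,0]],[1,[0,0,50],[0,0,0]],[1,[0,0,50],[0,0,0]],[1,[0,0,50],[0,0,0]],[1,[0,0,0],[0,0,0]]]'
python3 - <<'E'
from h import *
print(robot.state()["joints"])
s=robot.state(); im,P=grab("wrist"); sv("w3",im); np.savez("w3.npz",im=im,P=P,R=s["orientation"],p=s["ee_pos"])
E
```

```text
time_s: 15.38
ee_pos: [0.5168, -0.2, 0.0041]
orientation: [[-0.239, 0.971, -0.001], [0.971, 0.239, -0.002], [-0.001, -0.001, -1.0]]
force: [0.5, -0.6, -0.9]
gripper_width: 0.0939
time_s: 16.25
ee_pos: [0.5173, -0.2002, 0.0045]
orientation: [[-0.239, 0.971, -0.0], [0.971, 0.239, -0.002], [-0.002, -0.001, -1.0]]
force: [-0.1, 0.4, -0.6]
gripper_width: 0.0577
time_s: 17.0
ee_pos: [0.5201, -0.2018, 0.2098]
orientation: [[-0.239, 0.971, 0.009], [0.971, 0.239, -0.007], [-0.009, 0.007, -1.0]]
force: [0.1, -0.7, -2.9]
gripper_width: 0.0576
[-0.52395432  0.15897569  1.58826717 -0.00210941  1.38296777 -0.76520105]
```

View pics/w3.png

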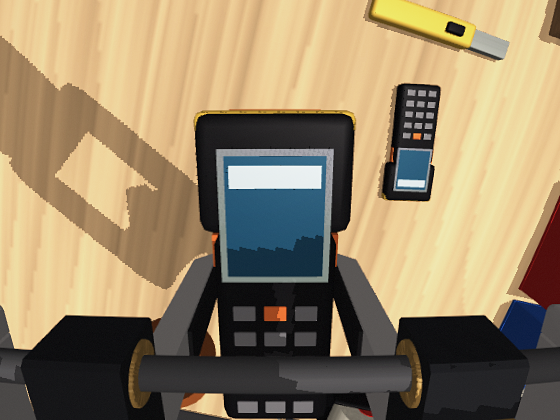

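The terminal is held square, with its head at the top of the view at about (275,115) to (275,230).

```bash
cat >> h.py <<'E'
def intool(f):
    d=np.load(f); R,p=d["R"],d["p"]; L=(d["P"]-p)@R
    m=np.zeros(L.shape[:2],bool); m[100:345,190:360]=1
    m&=(abs(L[...,2]+.009)<.012-0*L[...,2])|((L[...,2]<0.02)&(L[...,2]>-.05)); m&=abs(L[...,1])<.04
    q=L[m]; q=q[(q[:,0]>-.02)&(q[:,0]<.1)]
    A=np.c_[q[:,:2],np.ones(len(q))]; w=abs(q[:,2]-np.median(q[:,2]))<.006
    for _ in range(5):
        k=np.linalg.lstsq(A[w],q[w,2],rcond=None)[0]; w=abs(A@k-q[:,2])<.0025
    print("top z in tool",k.round(4),w.sum(),"x max",np.percentile(q[w][:,0],[90,99.5,100]).round(4))
    h=w&(q[:,0]>.04); print("head y",np.percentile(q[h][:,1],[1,99]).round(4)); b=w&(q[:,0]>.035)
    r=cv2.minAreaRect((q[b][:,:2]*1000).astype(np.float32)); print(r)
E
python3 - <<'E'
from h import *
intool("w3.npz")
E
```

```text
top z in tool [ 0.002  -0.0008 -0.0215] 28183 x max [0.0723 0.0796 0.0806]
head y [-0.0318  0.0329]
((57.789756774902344, 0.5314140319824219), (66.96327209472656, 45.577640533447266), 89.99370574951172)
```

```bash
cat >> h.py <<'E'
TH=40.6
def goal(dx,dz,th=TH,dy=0):
    R=restR(th); T=np.c_[R[:,0],-R[:,1],-R[:,2]]; return H+R@[.098+dx,.0005+dy,.0085+dz],T
E
python3 - <<'E'
from h import *
_,T0=goal(0,0,0); p,T=goal(.04,.06); print(p); delta(p,T0)
for a in((.04,.06),(.014,.003),(.002,0.)): print(a,goal(*a)[0].round(4))
E
```

```text
[0.59828736 0.13623856 0.18681693]
shift mm [ 80.3 336.8 -19.4] turn deg [ 3.200e-01 -1.100e-01 -1.102e+02]
(0.04, 0.06) [0.5983 0.1362 0.1868]
(0.014, 0.003) [0.6155 0.1343 0.1266]
(0.002, 0.0) [0.6084 0.1351 0.1165]
```

```bash

python3 -m inch '[[1,[3.6,30,4],[0,0,-10]],[1,[3.6,30,4],[0,0,-10]],[1,[3.6,30,4],[0,0,-10]],[1,[3.6,30,4],[0,0,-10]],[1,[3.6,30,4],[0,0,-10]],[1,[3.6,30,4],[0,0,-10]],[1,[3.6,30,4],[0,0,-10]],[1,[3.6,30,4],[0,0,-10]]]'
python3 -m inch '[[1,[3.6,30,4],[0,0,-10]],[1,[3.6,30,4],[0,0,-10]],[1,[3.6,30,4],[0,0,-10]],[1,[0,0,0],[-0.9,-8,0]],[1,[0,0,0],[-0.9,-8,0]],[1,[0,0,0],[-0.9,-8,0]],[1,[0,0,0],[-0.9,-8,0]],[1,[0,0,0],[-0.9,-8,0]]]'
python3 -m inch '[[1,[0,0,0],[0,0,0]],[1,[0,0,0],[0,0,0]]]'
python3 - <<'E'
from h import *
print(robot.state()["joints"]); delta(*goal(.04,.06)); print(angle("top"))
E
```

```text
time_s: 18.05
ee_pos: [0.5436, 0.041, 0.2326]
orientation: [[0.917, 0.399, -0.01], [0.399, -0.917, 0.001], [-0.008, -0.004, -1.0]]
force: [-0.5, -0.3, -3.3]
gripper_width: 0.0574
time_s: 19.05
ee_pos: [0.5538, 0.1294, 0.2437]
orientation: [[0.763, -0.108, 0.638], [-0.08, -0.994, -0.072], [0.642, 0.004, -0.767]]
force: [-0.0, -1.3, -3.0]
gripper_width: 0.0579
time_s: 19.3
ee_pos: [0.5568, 0.1298, 0.2476]
orientation: [[0.762, -0.108, 0.638], [-0.081, -0.994, -0.071], [0.642, 0.003, -0.766]]
force: [0.8, 0.8, -2.8]
gripper_width: 0.0576
[ 0.1934953  -0.21600369  2.04286654 -0.31771871  0.66514126  2.05641135]
shift mm [ 41.5   6.5 -60.7] turn deg [ 0.09 -0.65 -0.15]
(np.int64(39), np.float64(40.75), 'free', np.float64(27.3), 'off mm', np.float64(36.8))
```

```bash

python3 -m inch '[[1,[14,2,-20],[0,-0.3,0]],[1,[14,2,-20],[0,-0.3,0]],[1,[13,2,-20],[0,0,0]],[1,[0,0,0],[0,0,0]],[1,[0,0,0],[0,0,0]]]'
python3 - <<'E'
from h import *
delta(*goal(.04,.06)); print(angle("side"))
s=robot.state(); im,P=grab("wrist"); np.savez("w4.npz",im=im,P=P,R=s["orientation"],p=s["ee_pos"]); intool("w4.npz")
im,P=grab("side"); a=im[130:250,190:350]; sv("s4",cv2.resize(a,None,fx=5,fy=5,interpolation=cv2.INTER_CUBIC))
E
```

```text
time_s: 19.98
ee_pos: [0.5992, 0.1357, 0.1899]
orientation: [[0.752, -0.108, 0.65], [-0.082, -0.994, -0.071], [0.654, 0.001, -0.757]]
force: [0.1, 0.5, -3.2]
gripper_width: 0.0581
shift mm [-0.9  0.5 -3.1] turn deg [ 0.06  0.21 -0.13]
(np.int64(244), np.float64(41.0), 'free', np.float64(40.51), 'off mm', np.float64(4.9))
top z in tool [ 0.0019  0.0007 -0.0216] 28005 x max [0.0714 0.0787 0.08  ]
head y [-0.0334  0.0313]
((57.52499008178711, -1.094390869140625), (45.04460144042969, 67.30270385742188), 0.0025665818247944117)
```

View pics/s4.png

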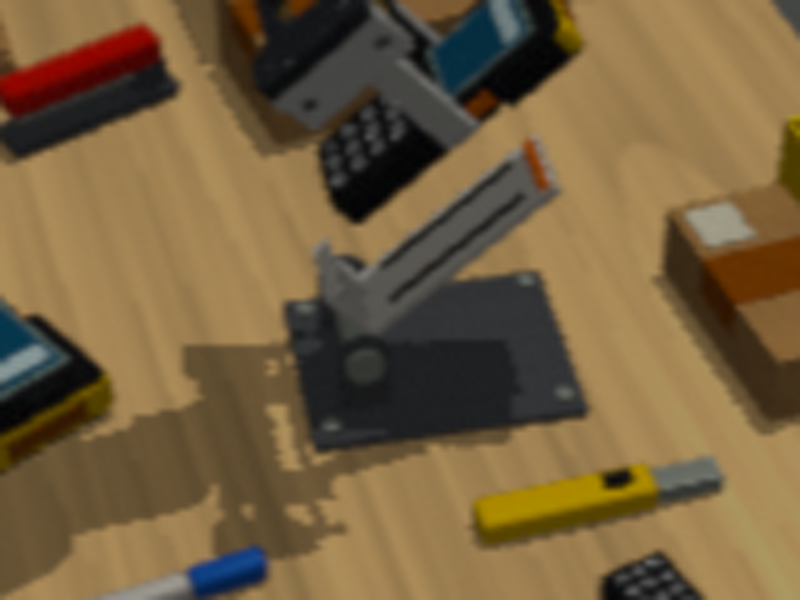

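The side crop shows the terminal held parallel above the rest, keypad end towards the lip and screen outwards. Now I'll close in.

```bash

python3 -m inch '[[1,[4,-0.4,-16],[0,0,0]],[1,[4,-0.4,-16],[0,0,0]],[1,[4,-0.3,-15],[0,0.2,0]],[1,[3,0,-10],[0,0,0]],[1,[0,0,0],[0,0,0]],[1,[0,0,0],[0,0,0]]]'
python3 - <<'E'
from h import *
p,T=goal(.014,.003); delta(p,T); R=restR(TH)
print("rest coords err mm",(1000*R.T@(np.array(robot.state()["ee_pos"])-p)).round(1)); print(angle("side",lo=.03))
E
```

```text
time_s: 20.88
ee_pos: [0.6132, 0.1349, 0.1318]
orientation: [[0.755, -0.108, 0.647], [-0.081, -0.994, -0.071], [0.65, 0.001, -0.76]]
force: [-0.3, 0.6, -3.4]
gripper_width: 0.0575
shift mm [ 2.3 -0.6 -5.2] turn deg [ 0.07 -0.03 -0.17]
rest coords err mm [1.6 0.3 5.5]
(np.int64(77), np.float64(56.25), 'free', np.float64(42.69), 'off mm', np.float64(35.1))
```

```bash

python3 -m inch '[[1,[2,-0.2,-2.3],[0,0,0]],[1,[1.9,-0.2,-2.3],[0,0,0]],[1,[-2.8,0.3,-2.4],[0,0,0]],[1,[-2.8,0.3,-2.4],[0,0,0]],[1,[-2.7,0.3,-2.4],[0,0,0]],[1,[0,0,0],[0,0,0]],[1,[0,0,0],[0,0,0]]]'
python3 - <<'E'
from h import *
p,T=goal(0,0); R=restR(TH); s=robot.state(); delta(p,T)
print("rest coords err mm",(1000*R.T@(np.array(s["ee_pos"])-p)).round(1),"force rest",(R.T@s["force"]).round(1))
E
```

```text
time_s: 21.8
ee_pos: [0.6085, 0.1353, 0.1198]
orientation: [[0.755, -0.108, 0.646], [-0.081, -0.994, -0.071], [0.65, 0.001, -0.76]]
force: [0.2, 0.1, -3.9]
gripper_width: 0.0578
shift mm [-1.6 -0.  -4.6] turn deg [ 0.08 -0.05 -0.17]
rest coords err mm [4.2 0.2 2.4] force rest [-2.4  0.1 -3.1]
```

```bash
cat > f.py <<'E'
from h import *
p,T=goal(0,0); R=restR(TH); s=robot.state()
print("rest err mm",(1000*R.T@(np.array(s["ee_pos"])-p)).round(1),"force rest",(R.T@s["force"]).round(1))
E
python3 -m inch '[[1,[1.2,-0.1,-1.4],[0,0,0]],[1,[0,0,0],[0,0,0]],[1,[0,0,0],[0,0,0]]]' >/dev/null; python3 f.py
python3 -m inch '[[1,[-1.5,0.2,-1.3],[0,0,0]],[1,[0,0,0],[0,0,0]],[1,[0,0,0],[0,0,0]]]'>/dev/null; python3 f.py
python3 -m inch '[[1,[-0.8,0.1,-0.7],[0,0,0]],[1,[0,0,0],[0,0,0]],[1,[0,0,0],[0,0,0]]]'>/dev/null; python3 f.py
```

```text
rest err mm [4.1 0.1 0.5] force rest [-2.2  0.7 -3.2]
rest err mm [2.  0.2 0.6] force rest [-1.5 -0.  -2.8]
rest err mm [1.  0.3 0.6] force rest [-2.2  0.3 -2.5]
```

```bash

python3 -m inch '[[1,[-0.8,0.1,-0.7],[0,0,0]],[1,[0,0,0],[0,0,0]],[1,[0,0,0],[0,0,0]]]' >/dev/null; python3 f.py
python3 -m inch '[[1,[0.7,-0.1,-0.8],[0,0,0]],[1,[0,0,0],[0,0,0]],[1,[0,0,0],[0,0,0]]]'>/dev/null; python3 f.py
python3 -m inch '[[1,[-0.8,0.1,-0.7],[0,0,0]],[1,[0,0,0],[0,0,0]],[1,[0,0,0],[0,0,0]]]'>/dev/null; python3 f.py
python3 - <<'E'
from h import *
im,P=grab("side"); a=im[130:250,190:350]; sv("s5",cv2.resize(a,None,fx=5,fy=5,interpolation=cv2.INTER_CUBIC))
E
```

```text
rest err mm [0.6 0.4 0.6] force rest [-0.3 -0.3 -2.9]
rest err mm [ 0.7  0.5 -0.4] force rest [ 0.9  0.1 -0.6]
rest err mm [ 0.6  0.5 -0.3] force rest [ 3.5 -1.4 -0.6]
```

View pics/s5.png

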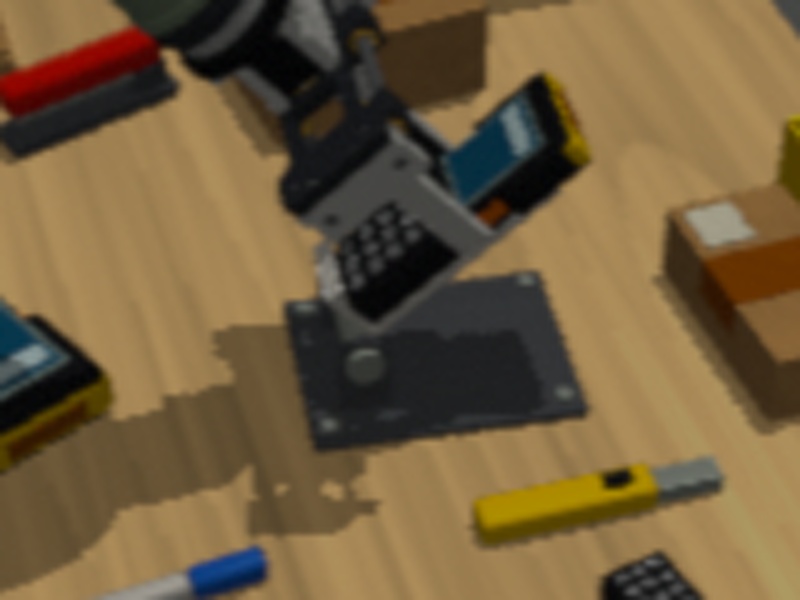

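The terminal is seated: there is a reaction on both the lip and the back. Now release, let it settle, then back off along the rest's normal.

```bash

python3 -m inch '[[0,[0,0,0],[0,0,0]],[-0.3,[0,0,0],[0,0,0]],[-0.6,[0,0,0],[0,0,0]],[-1,[0,0,0],[0,0,0]],[-1,[0,0,0],[0,0,0]],[-1,[0,0,0],[0,0,0]],[-1,[0,0,0],[0,0,0]]]'
python3 -m inch '[[-1,[-6,0.7,7],[0,0,0]],[-1,[-13,1.4,15],[0,0,0]],[-1,[-20,2.2,23],[0,0,0]],[-1,[-26,3,30],[0,0,0]],[-1,[-26,3,30],[0,0,0]],[-1,[-20,2,23],[0,0,0]],[-1,[0,0,0],[0,0,0]],[-1,[0,0,0],[0,0,0]]]'
python3 - <<'E'
from h import *
for n in("top","side","wrist"):
    im,P=grab(n); q=P.reshape(-1,3); q=q[np.isfinite(q).all(1)]-H
    a,y,z=q@EX,q@EY,q[:,2]; m=(abs(y)<.027)&(a>.02)&(z>.03)&(np.hypot(a,z)<.2)&(a<.2)
    a,z,y2=a[m],z[m],y[m]; best=max(((abs(-a*np.sin(t)+z*np.cos(t)-o)<.003).sum(),t,o) for t in np.radians(np.arange(30,50,.5)) for o in(.028,.03,.032))
    w=abs(-a*np.sin(best[1])+z*np.cos(best[1])-best[2])<.004; p=np.polyfit(a[w],z[w],1); t=np.arctan(p[0])
    R=restR(np.degrees(t)); L=q@R; k=(abs(L[:,2]-.03)<.004)&(abs(L[:,1])<.05)&(L[:,0]>.01)&(L[:,0]<.2)
    print(n,"screen tilt",np.degrees(t).round(2),"height mm",(1000*p[1]*np.cos(t)).round(1),"x ext",np.percentile(L[k][:,0],[.5,99.5]).round(4))
    for lo,hi in((.03,.1),(.13,.17)): kk=k&(L[:,0]>lo)&(L[:,0]<hi); print("  y",np.percentile(L[kk][:,1],[1,99]).round(4))
    sv("f_"+n,im)
im=cv2.imread("pics/f_side.png"); sv("fin",cv2.resize(im[130:250,190:350],None,fx=5,fy=5,interpolation=cv2.INTER_CUBIC))
E
```

```text
time_s: 24.98
ee_pos: [0.6064, 0.1356, 0.114]
orientation: [[0.756, -0.108, 0.646], [-0.081, -0.994, -0.071], [0.65, 0.002, -0.76]]
force: [-0.0, 0.1, 0.1]
gripper_width: 0.0939
time_s: 25.98
ee_pos: [0.4952, 0.1478, 0.2416]
orientation: [[0.756, -0.108, 0.646], [-0.081, -0.994, -0.071], [0.65, 0.002, -0.76]]
force: [0.3, 0.5, 0.2]
gripper_width: 0.0944
top screen tilt 38.93 height mm 28.9 x ext [0.0183 0.1781]
  y [-0.0286  0.0262]
  y [-0.0337  0.0318]
side screen tilt 38.43 height mm 30.6 x ext [0.0128 0.1765]
  y [-0.029   0.0266]
  y [-0.0358  0.0325]
wrist screen tilt 38.42 height mm 29.6 x ext [0.0178 0.1772]
  y [-0.0251  0.0291]
  y [-0.0311  0.0348]
```

View pics/fin.png

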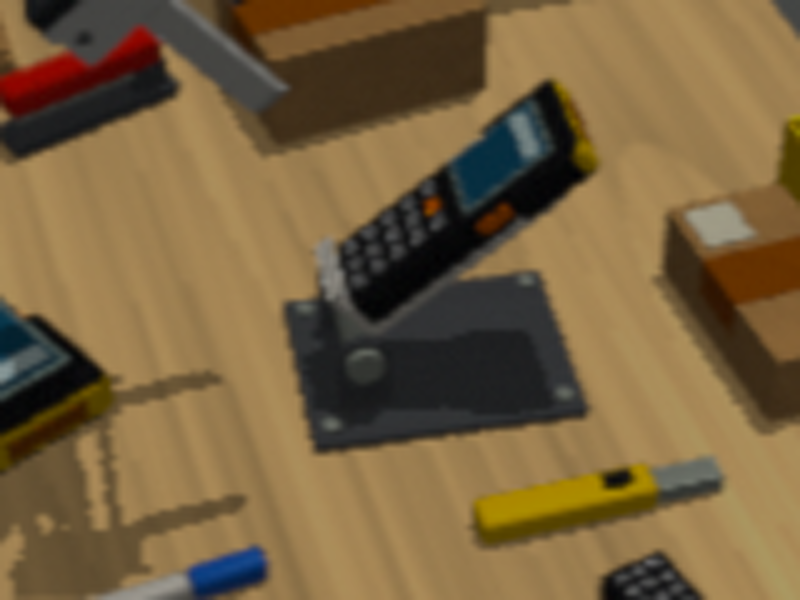

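```bash
python3 -c "
from rig import robot
print(robot.sign_off())"
```

```text
the job is handed in; nothing more can be done
None
```

The terminal is standing in the stand, and I handed the job in at about 26 s. No verdict is reported.

**Backrest:** I pinched it near the top, raised it along its arc and let it go, then corrected it three times. Let go, it rested at 38.4, then 43.5, then 40.1 and finally about 40.8 degrees. The three cameras read that last one between 40.5 and 41.2. It stayed there for over a second before I fetched the terminal.

**Terminal:** I took the middle-sized one. It was set down until light reaction forces (up to about 3.5 N) showed on the lip and the back, then let go.

**Last checks, with the arm backed off and touching nothing:**

| Check | Measured | Wanted |
|---|---|---|
| Backrest angle, taken from the screen face | 38.4 to 38.9 degrees | 36 to 44 degrees |
| Screen face above the backrest's mid-plane | 29 to 31 mm | 30 mm |
| Head end, up from the hinge | 176.5 to 178 mm | about 179 mm |
| Off centre across the backrest | about 2 mm | within 12 mm |

- **Disagreements:** The cameras differ by about half a degree. On centring, the wrist camera puts the terminal 2 mm to one side and the fixed cameras 1 to 2 mm to the other. All of this is inside the limits.
- **Other things on the bench:** I did not touch any of them, and those visible in the last picture look unmoved. I did not re-measure them.

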